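# Shut, hasp and child-proof the battery box

### The job

Make the wooden spare-battery box safe from the toddler: shut its dark lid, then swing the brass hasp over onto the front deck and press it down until it clicks past the spring catch and lies flat. Then take the blue keeper knob, push it fully home over the steel stud that comes up through the hasp (its D-shaped bore must match the stud's flat, so feel for it by turning), and let go. Leave the other things on the media unit where they are.

Things in the scene. Friction and masses are not known exactly. Their poses are not given: they have to be found in the camera images.
- box: Wooden box, fixed, 210 (x) x 220 (y) x 90 mm high. Origin: centre of its underside; x points away from the robot. Its near end (x = -105 to -20 mm) is a fixed flat deck, top at z = 90 mm; behind it lies the lid (x = -19 to 105 mm), level with the deck when shut. The stud and catch stand on the deck at x = -48 mm, on the centre line.
- lid (a joint): Dark wooden lid, 124 x 220 x 12 mm, 0.35 kg, hinged along the box's far edge (box x = 105, z = 84 mm). 0 rad = shut (a stop), positive = near edge raised, at the start up to 0.5. The hinge is stiff: the lid stays where it is left; about 1 to 4 N down near its front edge moves it.
- lid_press (a point): Point on the lid's top face 39 mm behind its near edge and 60 mm to the +y side of the hasp, free to press on: shut, it is at box x = 20, y = 60, z = 90 mm.
- hasp (a joint): Brass hasp leaf, hinged on top of the lid's near edge. 0 rad = flat on the deck side, towards the robot; 1.57 = upright on the shut lid; 1.9 to 2.4 at the start: leaning back over the lid. A friction hinge (1 N at the tab): it stays where left. At about 0.45 rad it meets the catch's sprung balls; press on the tab, some 8 to 11 N, until it snaps under them to 0.
- hasp_hinge (a point): Middle of the hasp's hinge line, which runs along the box's y; with the lid shut at box x = -18, z = 95 mm. The leaf is 66 mm long from here, 40 mm wide, 4 mm thick, with an opening 18 mm wide from 20 to 44 mm out for the stud; the solid end tab is 44 to 66 mm out.
- catch (a point): Centre of the spring catch, on the stud's axis 11.5 mm above the deck: two sprung steel balls of 10 mm at box y = +23 and -23 mm, in housings 16 mm long (x), out to |y| = 40 mm and 20 mm high above the deck. They let the hasp's edges pass down when pressed and then hold it flat.
- hasp_tab (a point): Middle of the outer face (top face when lying flat) of the hasp's end tab, 55 mm from the hinge line. Flat, it is at box x = -73, y = 0, z = 97 mm.
- stud_top (a point): Centre of the top of the steel stud, 20 mm above the deck, 13 mm above the flat hasp; axes are the box's. Upright round shaft, 12 mm diameter, one flat 3 mm from the axis, top edge chamfered 1.2 mm but not at the flat. Turns stiffly (0.12 N m). Its flat faces the box's -x but may be turned up to 1 rad (57 deg) either way: not told, it must be felt for or seen.
- stud_seat (a point): Point on the stud's axis at the height of the flat hasp's top face (7 mm above the deck), where the knob's underside must come to rest; axes are the box's.
- knob_mid (a point): Blue plastic keeper knob, 48 mm tall, 50 g, upright on the unit's top at the start; point on its axis 24 mm up. Skirt 30 mm in diameter, 0 to 17 mm up; above it a grip bar 18 mm thick (knob's x), 26 mm wide (its y), up to 48 mm. White marks on the skirt and the bar's top show its -x side.
- knob_foot (a point): Centre of the knob's underside; axes as knob_mid. Here opens a D bore, 15 mm deep, 14.2 mm across the round part, its flat 4 mm from the axis on the knob's -x side (white marks). It slips over the stud when the two flats agree within about 10 degrees; turned wrong it stops on the stud's top, 13 mm high.
- remote: Glossy black remote control, 45 x 165 x 18 mm, lying flat; origin at the centre of its underside. Bystander.
- money_box: White ceramic pig money box, about 115 x 84 x 95 mm; origin under its centre. Bystander.
- tumbler: Stainless steel tumbler with black lid, 76 mm wide, 144 mm high; origin at the centre of its underside. Bystander.
- duck: Yellow rubber duck, about 70 mm across, 73 mm high; origin at the centre of its underside. Bystander.
Mind the look-alikes: they are no part of the job. Of the things shaped like the part that bears knob_mid, the blue one is meant.

How it is judged (in metres and radians):
On the way, in this order (a step that is already met when the one before it is completed fails the run):
1. the lid is shut (value of joint lid below 0.03 rad), for 0.2 s.
2. the hasp has snapped under the catch, lid shut, before the knob is on (value of joint lid below 0.03 rad and value of joint hasp below 0.06 rad), for 0.2 s.
3. the knob is fully home on the stud over the hasp (all of step 2 and horizontal distance between knob_foot and stud_seat below 0.004 m and z of knob_foot in the frame of stud_seat between -0.004 and 0.003 m and angle between knob_mid's own z axis and vertical below 0.08 rad), for 0.2 s.
At the end, for the whole second after the job is handed in: Lid shut (under 0.03 rad), hasp flat under its catch (under 0.06 rad), knob standing on the hasp over the stud: underside within 4 mm of the seat in plan and at most 3 mm above it, tilt under 0.08 rad, at rest and released (all of step 3 and linear speed of knob below 0.02 m/s); the robot touches nothing.
It fails at once if the money box or tumbler is pushed away or knocked over (distance of any of money_box, tumbler from where it was at the start of the episode above 0.03 m or angle between any of money_box, tumbler's own z axis and vertical above 0.5 rad).
It fails at once if the remote or duck is pushed away or tipped (distance of any of remote, duck from where it was at the start of the episode above 0.03 m or angle between any of remote, duck's own z axis and vertical above 0.5 rad).
It also fails if it takes over 67 s, if anything falls off the work surface, if the arm or the gripper's body presses on something with over 40 N, if the wrist force passes 120 N, or if a joint passes its speed limit or range.

### The arm

A 6-joint arm with a two-finger parallel gripper is mounted at the origin on the work surface. World frame = base frame: x ahead of the robot, y to its left, z up, the work surface at z = 0. Lengths are in mm, angles in degrees, forces in N, time in s.
With the tool pointing down it reaches from about 300 to 850 mm from the base axis. Payload 4.2 kg.
Tool frame: the origin (TCP) lies midway between the tips of the shut fingers; the grasp point (between the pads) lies env.grip_depth behind it (env.grip_depth is the distance from the TCP to the grasp point, in mm); z points along the fingers, y is the direction in which the jaws open and shut (so a half turn about z gives the same grasp; the last joint's range is limited). The gripper opens to 91 mm and grips with 3 to 60 N. Pads are 32 mm wide; open, the fingers measure 118 mm over their backs; the gripper's body (76 mm by 178 mm) begins 60 mm behind the grasp point.
Start: joints at [-76.891, 18.312, 89.639, -0, 72.044, -1.146], TCP at [141.591, -557.311, 213.976] pointing down, gripper open.
Joint ranges: [-177.97, 177.97], [-48.28, 115.42], [12.27, 149.76], [-77.06, 257.06], [2.81, 150.46], [-146.56, 146.56]. Speed limits (degrees/s): [147.25, 147.25, 180, 180, 180, 180].

### API

Orientations are given as [roll, pitch, yaw] about the fixed x, y, z axes, in that order (R = Rz(yaw) Ry(pitch) Rx(roll)).
In Python, from workcell import env, cams, spotter gives the robot as it stands.
- The arm moves only by the tool apply_moves, never from a script. Its argument "plan" is a list of rows, each an object with "jaw": the closure, from 0 (fully open) to 1 (shut); "delta_pos": the shift along the tool's x, y, z in mm, a list of three; "spin": the turn about the tool's z in rad. In form: [{"jaw": jaw, "delta_pos": [dx, dy, dz], "spin": spin}, ...]. A call has exactly 8 rows; each row is the pose to reach, as a shift and turn from the pose measured when the call began, along the tool's axes at that moment; what a row does not reach only later rows make up. A row lasts 1/8 s, in which the tool goes at most 62.5 mm and 10.7 degrees, less where a joint would pass 70% of its speed; a pose out of reach is approached as far as the arm can. A call with a gripper value outside its range is refused whole. The fingers move at their own pace and stop on an object; "squeeze" is the grip in N (left out, the last holds). Time passes only in rows, so rows that repeat a pose let the fingers close, or fill a call up. It gives the time, the measured TCP pose, the force and the opening at its end, in the units of the state.
- env.state(): the state, without advancing time (a new reading comes with each control period).
- cams.grab_frame(name): name is "scene" or "top" or "wrist"; returns the picture (384x512x3 uint8, red, green, blue); there is no depth.
- cams.calibration(name): a dict with "camera_matrix" (3x3 intrinsics, pixels), "rvec" (rotation vector, rad) and "tvec" (3), from world to camera coordinates, as OpenCV has them. Camera axes: x right, y down, z forward; pixel columns grow to the right and rows downward; lengths in mm; the calibration is good to about 2 mm. A picture is of the moment at which its call begins: read the wrist's pose just before it. calibration takes no time and is no camera call; for the wrist camera it gives the pose at the moment of the call.
- env.job_done(): hands the job in, once; it reports no verdict.
Trained networks look in the newest picture that a camera, given by its name, has taken for a name from the list of things; names that differ only in an ending like _2 or _b are one class to them, and where a whole thing is asked for, a point or a joint stands for the part that bears it (a point fixed in the world has none). Each returns a list of dicts, best first, with "confidence" (0 to 1); they miss things now and then, are a little off and sometimes report something else, mostly with a low value. They report only what shows in the picture. A call takes as long as a camera call. They do not tell look-alikes from the thing itself.
- spotter.masks_of(camera, target): "region" (384x512 bool, what is visible of it) and "extent" ([left, top, right, bottom] in pixels, round what is visible of it).
The state is a dict: "time_s": time; "qpos": joint angles; "qvel": joint speeds; "effort": joint torques, N m; "ee_pos": TCP position; "ee_rot": TCP orientation; "force": force on the tool from outside, world axes, zero at the start; "torque": the same for the moment, N m; "gripper_width": finger opening in mm.
Only numpy, scipy, OpenCV 4.12 (cv2) and the standard library are available. Lean on these libraries where they do the work, as an engineer would, in place of code of your own. Each camera call takes 0.05 s, during which the arm holds its last target.

## Working session

There is one attempt and no reset: what is moved stays moved. The work goes in short steps, Python scripts to look and compute and a tool call to move; the robot and the scene stay as the last step left them, time stands still between calls to the robot, and variables do not carry over. Pictures are saved under pics/ and viewed, and the job is handed in when it is done.

Besides the shell and the picture viewer there is one more tool, called after "Call:" by a JSON object that holds its "op" and its "data", one argument or row to a line. apply_moves: Moves the arm, as the interface text tells. Its arguments: {"type":"object","properties":{"plan":{"type":"array"},"squeeze":{"type":"number"}},"required":["plan"]}

```bash
ls; mkdir -p pics; python3 - <<'E'
from workcell import env,cams,spotter
import cv2,numpy as np
print(env.state(), env.grip_depth)
for n in ("scene","top","wrist"):
    im=cams.grab_frame(n); cv2.imwrite(f"pics/a_{n}.png",im[...,::-1])
    c=cams.calibration(n); print(n,np.round(c["camera_matrix"],1).tolist(),c["rvec"],c["tvec"])
E
```

```text
pics
{'time_s': 0.0, 'qpos': array([-7.68911988e+01,  1.83516598e+01,  8.97063142e+01, -2.28266303e-03,
        7.20422901e+01, -1.14661323e+00]), 'qvel': array([0.01588934, 0.07579697, 0.01566456, 0.01517478, 0.01073104,
       0.06160546]), 'effort': array([ 1.00928919e-03, -4.12458694e+01, -2.31974423e+01,  7.29937828e-02,
        4.58069961e-02, -1.31979191e-04]), 'ee_pos': array([ 141.45974362, -556.81514516,  213.12070273]), 'ee_rot': array([-1.79899712e+02,  1.63422154e-04,  1.42561202e+01]), 'force': array([-0.11253638, -0.1323152 ,  0.29333583]), 'torque': array([ 0.01885387, -0.03459274, -0.00722135]), 'gripper_width': 91.11446007157048} 18.8
scene [[347.2, 0.0, 252.7], [0.0, 347.2, 192.1], [0.0, 0.0, 1.0]] [ 1.38898063  2.08598012 -0.97445658] [ 166.98685348 -259.0610365  1414.79014966]
top [[387.4, 0.0, 253.2], [0.0, 387.4, 190.0], [0.0, 0.0, 1.0]] [ 2.15856381 -2.14385821  0.15854344] [  32.55312532  543.09028657 1336.52293178]
wrist [[340.6, 0.0, 252.6], [0.0, 340.6, 191.6], [0.0, 0.0, 1.0]] [-2.30923975  1.79434976  0.24001722] [-574.18059159  -29.74542299  388.83133201]
```

View pics/a_scene.png

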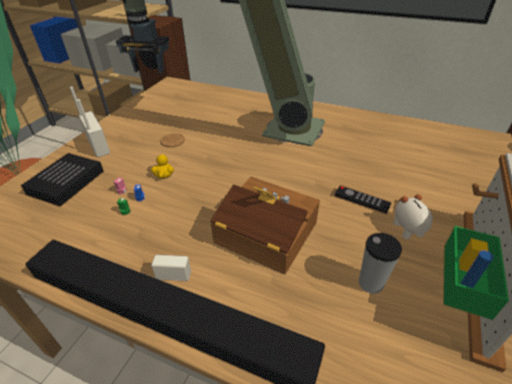

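View pics/a_top.png

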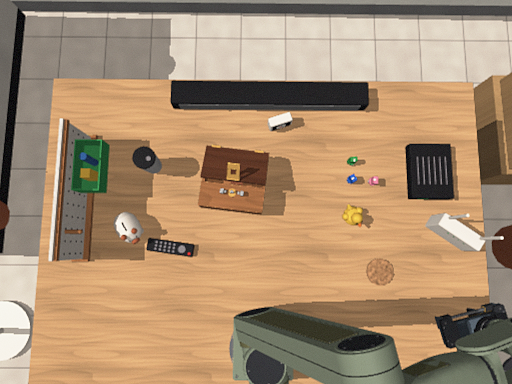

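View pics/a_wrist.png

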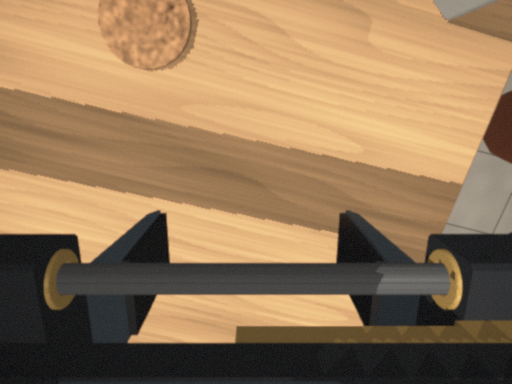

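Top view: the box is at about (235,180) and the blue knob at (352,179). Its look-alikes are the pink (375,181) and green (352,160) knobs. The duck is at (354,215), the remote (170,247), the pig (128,227) and the tumbler (146,158). The blue knob is the one I want.

```bash
cat > h.py <<'E'
from workcell import env,cams,spotter
import cv2,numpy as np
from scipy.optimize import least_squares
def cal(n):
    c=cams.calibration(n); return c["camera_matrix"],np.array(c["rvec"],float),np.array(c["tvec"],float)
def proj(n,P,c=None):
    K,r,t=c or cal(n); return cv2.projectPoints(np.asarray(P,float).reshape(-1,1,3),r,t,K,None)[0].reshape(-1,2)
def ray(n,px,z,c=None):
    K,r,t=c or cal(n); R=cv2.Rodrigues(r)[0]; o=-R.T@t.ravel()
    px=np.asarray(px,float).reshape(-1,2)
    d=(R.T@np.linalg.inv(K)@np.c_[px,np.ones(len(px))].T).T
    return o+d*((z-o[2])/d[:,2:3])
def crop(n,box,k,name):
    im=cams.grab_frame(n); l,t,r,b=box
    cv2.imwrite(f"pics/{name}.png",cv2.resize(im[t:b,l:r,::-1],None,fx=k,fy=k,interpolation=cv2.INTER_CUBIC))
    return im
E
python3 - <<'E'
from h import *
a=crop("top",(190,135,280,225),6,"b_topbox")
crop("top",(335,145,395,230),6,"b_topknob")
crop("scene",(205,170,330,275),6,"b_scenebox")
for n in("top","scene"):
  for t in("box","lid","hasp","knob_mid","duck","remote"):
    for d in spotter.masks_of(n,t)[:4]:
        ys,xs=np.nonzero(d["region"]); print(n,t,round(d["confidence"],2),d["extent"],round(xs.mean(),1),round(ys.mean(),1),len(xs))
E
```

```text
top box 0.57 [197.1, 147.4, 268.0, 211.8] 233.4 180.1 4127
top lid 0.94 [200.0, 144.4, 271.4, 184.8] 235.1 164.9 2101
top lid 0.18 [341.8, 203.6, 361.3, 227.0] 353.2 215.8 330
top hasp 0.7 [228.3, 163.1, 239.9, 179.3] 233.2 171.5 179
top hasp 0.51 [200.3, 143.2, 273.8, 184.6] 234.7 165.0 2280
top knob_mid 0.47 [346.8, 155.9, 361.6, 164.8] 352.5 160.7 69
top knob_mid 0.43 [349.8, 173.0, 362.6, 184.1] 351.7 179.5 91
top duck 0.64 [341.7, 203.9, 360.8, 222.6] 353.0 215.2 318
top remote 0.75 [145.5, 237.2, 191.4, 257.1] 170.7 247.5 632
scene box 0.85 [212.6, 174.6, 317.6, 275.5] 264.3 223.2 6945
scene lid 0.56 [210.7, 182.7, 306.4, 254.7] 259.4 217.5 3993
scene hasp 0.4 [213.9, 174.0, 318.0, 274.4] 264.3 222.9 6974
scene hasp 0.39 [253.3, 186.3, 276.2, 197.0] 264.2 192.7 100
scene knob_mid 0.73 [113.7, 201.5, 128.9, 214.2] 122.9 206.0 133
scene knob_mid 0.6 [134.9, 185.9, 145.0, 200.0] 138.0 193.6 115
scene knob_mid 0.56 [113.3, 177.3, 124.3, 198.2] 119.4 186.2 157
scene duck 0.79 [154.3, 156.0, 173.4, 181.7] 162.1 168.0 334
scene duck 0.48 [336.4, 190.4, 389.6, 215.1] 362.8 199.6 640
scene remote 0.69 [334.9, 189.0, 390.9, 212.1] 362.8 199.7 749
```

View pics/b_topbox.png

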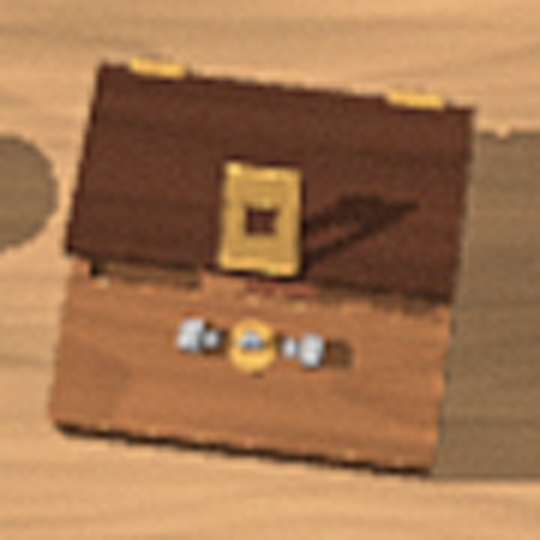

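View pics/b_topknob.png

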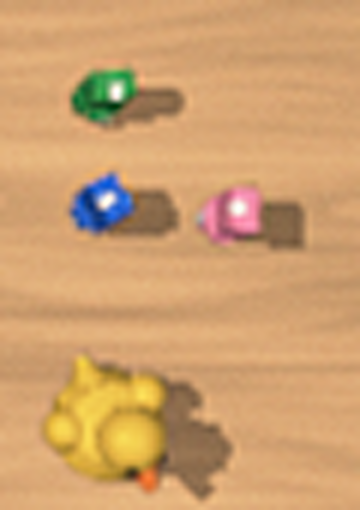

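View pics/b_scenebox.png

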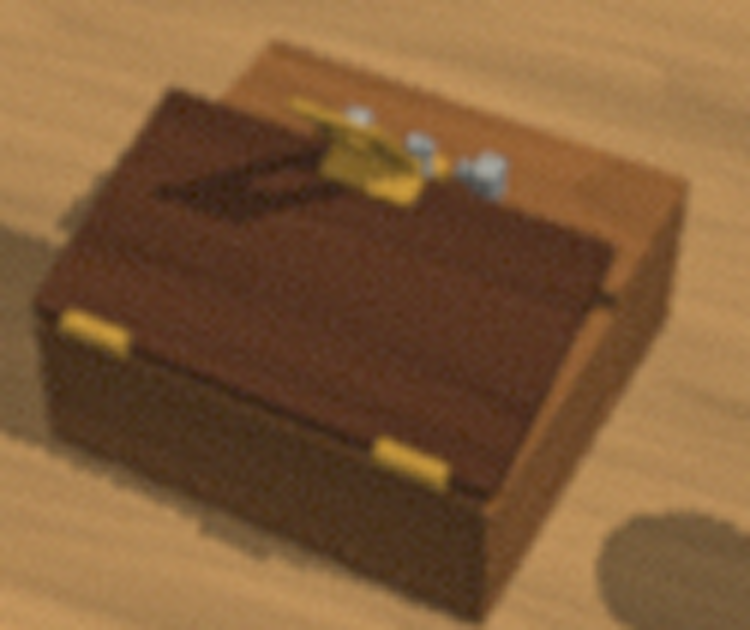

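```bash
python3 - <<'E'
from h import *
obs=[("top",(-105,110,90),(199.7,205.8)),("top",(-105,-110,90),(262.5,212.5)),("top",(105,110,89),(207.2,145.8)),("top",(105,-110,89),(269.2,152.8)),
("scene",(-105,110,90),(319.2,200)),("scene",(-105,-110,90),(250.8,176.7)),("scene",(105,110,90),(285.8,252.8)),("scene",(105,110,0),(285.5,273.7)),("scene",(105,-110,90),(211.3,220.3)),
("top",(-48,0,110),(232,192)),]
lid=[("top",110,(201.3,176.7)),("top",-110,(265,185)),("scene",-110,(233.3,185)),("scene",110,(307,210.8))]
hasp=[("top",(66,20),(190+225/6,135+163/6)),("top",(66,-20),(190+303/6,135+170/6)),("scene",(66,-20),(205+293/6,170+103/6)),("scene",(66,20),(205+425/6,170+165/6))]
C={n:cal(n) for n in("top","scene")}
def W(p,B):
    x,y,a=p; c,s=np.cos(a),np.sin(a); return np.array([x+c*B[0]-s*B[1],y+s*B[0]+c*B[1],B[2]])
def f(p):
    e=[]
    for n,B,px in obs: e+=list(proj(n,W(p,B),C[n])[0]-px)
    t=p[3]
    L=lambda u,y,h:(105-u*np.cos(t)+ -h*np.sin(t)*-1*-1 if 0 else 105-u*np.cos(t)+h*np.sin(t),y,84+u*np.sin(t)+h*np.cos(t))
    for n,y,px in lid: e+=list(proj(n,W(p,L(124,y,6)),C[n])[0]-px)
    for n,(r,y),px in hasp:
        # leaf direction rel. lid: angle h from deck side: -x cos, +z sin
        e+=list(proj(n,W(p,L(123+r*np.cos(p[4]),y,11+r*np.sin(p[4]))),C[n])[0]-px)
    return np.array(e)
r=least_squares(f,[580,60,-0.1,.3,2.1],x_scale=[100,100,.1,.1,.1],loss="soft_l1")
p=r.x; print(p[:2],np.degrees(p[2]),p[3:]); print(np.round(f(p).reshape(-1,2),1).tolist())
np.save("box.npy",p[:3]); t=p[3]
print("stud",W(p,(-48,0,110)),"tab flat",W(p,(-73,0,97)),"press",W(p,(20,60,90)),"hinge",W(p,(-18,0,95)))
print("lidedge",W(p,(105-124*np.cos(t)+6*np.sin(t),0,84+124*np.sin(t)+6*np.cos(t))))
# knob
def k(q):
    return np.r_[proj("top",[q[0],q[1],48],C["top"])[0]-(335+106/6,145+202/6), .5*(proj("scene",[q[0],q[1],24],C["scene"])[0]-(139.2,192.5))]
q=least_squares(k,[600,-300]).x; print("knob",q,k(q))
E
```

```text
Traceback (most recent call last):
ValueError: too many values to unpack (expected 3)
```

```bash
cat > fit.py <<'E'
from h import *
obs=[("top",(-105,110,90),(199.7,205.8)),("top",(-105,-110,90),(262.5,212.5)),("top",(105,110,89),(207.2,145.8)),("top",(105,-110,89),(269.2,152.8)),
("scene",(-105,110,90),(319.2,200)),("scene",(-105,-110,90),(250.8,176.7)),("scene",(105,110,90),(285.8,252.8)),("scene",(105,110,0),(285.5,273.7)),("scene",(105,-110,90),(211.3,220.3)),
("top",(-48,0,110),(232,192)),]
lid=[("top",110,(201.3,176.7)),("top",-110,(265,185)),("scene",-110,(233.3,185)),("scene",110,(307,210.8))]
hasp=[("top",(66,20),(190+225/6,135+163/6)),("top",(66,-20),(190+303/6,135+170/6)),("scene",(66,-20),(205+293/6,170+103/6)),("scene",(66,20),(205+425/6,170+165/6))]
C={n:cal(n) for n in("top","scene")}
def W(p,B):
    x,y,a=p[:3]; c,s=np.cos(a),np.sin(a); return np.array([x+c*B[0]-s*B[1],y+s*B[0]+c*B[1],B[2]])
def f(p):
    e=[]
    for n,B,px in obs: e+=list(proj(n,W(p,B),C[n])[0]-px)
    t=p[3]
    L=lambda u,y,h:(105-u*np.cos(t)+h*np.sin(t),y,84+u*np.sin(t)+h*np.cos(t))
    for n,y,px in lid: e+=list(proj(n,W(p,L(124,y,6)),C[n])[0]-px)
    for n,(r,y),px in hasp:
        e+=list(proj(n,W(p,L(123+r*np.cos(p[4]),y,11+r*np.sin(p[4]))),C[n])[0]-px)
    return np.array(e)
r=least_squares(f,[580,60,-0.1,.3,2.1],x_scale=[100,100,.1,.1,.1],loss="soft_l1")
p=r.x; print(p[:2],np.degrees(p[2]),p[3:]); print(np.round(f(p).reshape(-1,2),1).tolist())
np.save("box.npy",p[:3]); t=p[3]
print("stud",W(p,(-48,0,110)),"tab flat",W(p,(-73,0,97)),"press",W(p,(20,60,90)),"hinge",W(p,(-18,0,95)))
print("lidedge",W(p,(105-124*np.cos(t)+6*np.sin(t),0,84+124*np.sin(t)+6*np.cos(t))))
def k(q):
    return np.r_[proj("top",[q[0],q[1],48],C["top"])[0]-(335+106/6,145+202/6), .5*(proj("scene",[q[0],q[1],24],C["scene"])[0]-(139.2,192.5))]
q=least_squares(k,[600,-300]).x; print("knob",q,k(q))
for nm,px,z in(("duck",(353,215),40),("remote",(170,247),18),("tumbler",(144,155),144),("pig",(128,227),60),("pink",(335+238/6,145+207/6),48),("green",(335+115/6,145+92/6),48)): print(nm,ray("top",px,z))
E
python3 fit.py
```

```text
[575.22378407 104.08296229] -6.356948250681823 [0.25295162 2.07900883]
[[-2.2, -0.9], [-0.6, 0.0], [-1.3, -0.7], [-0.4, -0.3], [0.3, -1.2], [-1.0, -1.2], [0.9, -1.6], [-0.5, 0.8], [-1.9, -0.9], [-0.5, -0.6], [-1.3, 0.3], [0.3, -0.4], [-0.2, -0.4], [0.5, 0.1], [0.1, 0.8], [-0.6, 1.0], [-1.1, 2.7], [-8.8, -2.5]]
stud [527.51891707 109.39762735 110.        ] tab flat [502.67263218 112.16568207  97.        ] press [601.74414331 161.49960226  90.        ] hinge [557.33445894 106.07596168  95.        ]
lidedge [561.75462246 105.5835237  120.84164756]
knob [ 585.68968008 -316.38925233] [ 0.09308635 -0.27819274  0.33230997 -0.45763959]
duck [[ 456.41687794 -315.47756327   40.        ]]
remote [[340.85239573 327.85091169  18.        ]]
tumbler [[642.2441988  398.86727911 144.        ]]
pig [[408.22109163 465.88734155  60.        ]]
pink [[ 582.27757798 -394.05073224   48.        ]]
green [[ 651.09153111 -323.36542704   48.        ]]
```

```bash
cat >> h.py <<'E'
from scipy.spatial.transform import Rotation as Ro
def st():
    s=env.state(); return s
def delta(target,yaw=None):
    s=env.state(); R=Ro.from_euler('xyz',s["ee_rot"],degrees=True)
    d=R.inv().apply(np.asarray(target,float)-s["ee_pos"])
    sp=None
    if yaw is not None:
        sp=-np.radians((yaw-s["ee_rot"][2]+180)%360-180)
    print("t",round(s["time_s"],2),"pos",np.round(s["ee_pos"],1),"rot",np.round(s["ee_rot"],1),"F",np.round(s["force"],1),"w",round(s["gripper_width"],1))
    print(" delta",np.round(d,1),"spin",sp if sp is None else round(sp,3))
def B(b):
    x,y,a=np.load("box.npy"); c,s=np.cos(a),np.sin(a); return np.array([x+c*b[0]-s*b[1],y+s*b[0]+c*b[1],b[2]])
E
python3 - <<'E'
from h import *
delta(B((-20,60,225)),83.6)
c=cal("wrist");R=cv2.Rodrigues(c[1])[0];o=-R.T@c[2];s=env.state()
Rt=Ro.from_euler('xyz',s["ee_rot"],degrees=True)
print("cam in tool",Rt.inv().apply(o-s["ee_pos"]),"fwd",Rt.inv().apply(R[2]),"right",Rt.inv().apply(R[0]))
E
```

```text
t 0.9 pos [ 141.6 -557.3  214. ] rot [180.   -0.   14.3] F [ 0.2 -0.3  0.4] w 91.2
 delta [ 585.5 -597.5  -11.1] spin -1.21
cam in tool [ 7.31169847e+01 -1.64720299e-01 -1.68944186e+02] fwd [-2.61005499e-01 -3.92026364e-07  9.65337314e-01] right [6.52721699e-04 9.99999771e-01 1.76887370e-04]
```

Call:
{"op": "apply_moves", "data": {
  "plan": [
    {"jaw":1,"delta_pos":[42,-43,-10],"spin":-0.15},
    {"jaw":1,"delta_pos":[84,-86,-11],"spin":-0.3},
    {"jaw":1,"delta_pos":[126,-129,-11],"spin":-0.45},
    {"jaw":1,"delta_pos":[168,-172,-11],"spin":-0.6},
    {"jaw":1,"delta_pos":[210,-215,-11],"spin":-0.76},
    {"jaw":1,"delta_pos":[252,-258,-11],"spin":-0.92},
    {"jaw":1,"delta_pos":[294,-301,-11],"spin":-1.07},
    {"jaw":1,"delta_pos":[336,-344,-11],"spin":-1.21}
  ]
}}

```text
time_s: 1.9
ee_pos: [383.4, -139.5, 225.3]
ee_rot: [179.9, 0.0, 83.8]
force: [1.0, 0.3, 0.4]
gripper_width: 14.2
```

```bash
python3 - <<'E'
from h import *
delta(B((-20,60,225)),83.6)
E
```

```text
t 1.9 pos [ 383.4 -139.5  225.3] rot [179.9   0.   83.8] F [1.  0.3 0.4] w 14.2
 delta [322.8 144.8   0.4] spin 0.004
```

Call:
{"op": "apply_moves", "data": {
  "plan": [
    {"jaw":1,"delta_pos":[50,22,0],"spin":0},
    {"jaw":1,"delta_pos":[100,45,0],"spin":0},
    {"jaw":1,"delta_pos":[150,67,0],"spin":0},
    {"jaw":1,"delta_pos":[200,90,0],"spin":0},
    {"jaw":1,"delta_pos":[250,112,0],"spin":0},
    {"jaw":1,"delta_pos":[300,135,0],"spin":0},
    {"jaw":1,"delta_pos":[323,145,0],"spin":0},
    {"jaw":1,"delta_pos":[323,145,0],"spin":0}
  ]
}}

```text
time_s: 2.9
ee_pos: [562.6, 167.5, 224.7]
ee_rot: [180.0, 0.0, 84.0]
force: [-1.2, -0.5, 0.7]
gripper_width: 0.3
```

```bash
python3 - <<'E'
from h import *
delta(B((20,60,130)),83.6)
im=crop("wrist",(0,0,512,384),1.5,"c_wrist")
for n,b in (("stud",(-48,0,110)),("decktop corner",(-105,-110,90)),("c2",(-105,110,90)),("catch",(-48,23,101.5)),("catch-",(-48,-23,101.5))):
    print(n,np.round(proj("wrist",B(b))*1.5,0))
E
```

```text
t 2.9 pos [562.6 167.5 224.7] rot [180.   0.  84.] F [-1.2 -0.5  0.7] w 0.3
 delta [-1.8 39.5 94.8] spin 0.007
stud [[333. 378.]]
decktop corner [[256. 510.]]
c2 [[235. 190.]]
catch [[333. 337.]]
catch- [[335. 406.]]
```

View pics/c_wrist.png

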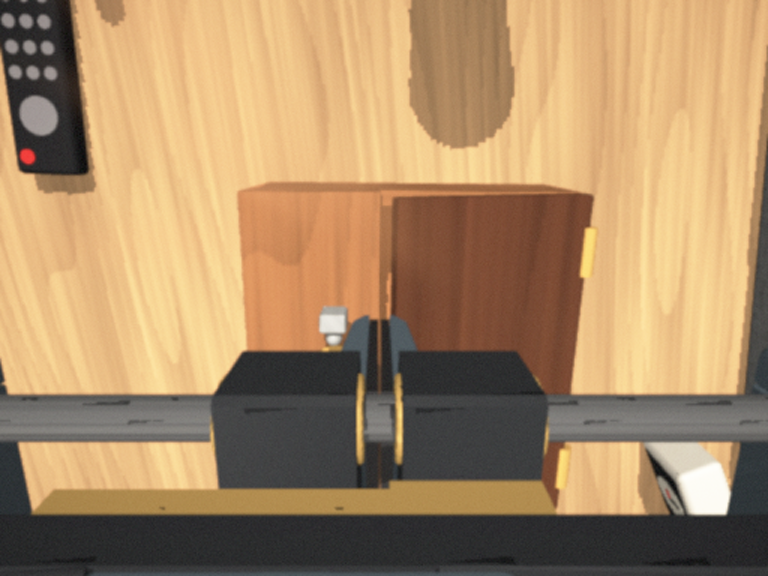

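Call:
{"op": "apply_moves", "data": {
  "plan": [
    {"jaw":1,"delta_pos":[-2,40,40],"spin":0},
    {"jaw":1,"delta_pos":[-2,40,90],"spin":0},
    {"jaw":1,"delta_pos":[-2,40,105],"spin":0},
    {"jaw":1,"delta_pos":[-2,40,113],"spin":0},
    {"jaw":1,"delta_pos":[-2,40,120],"spin":0},
    {"jaw":1,"delta_pos":[-2,40,126],"spin":0},
    {"jaw":1,"delta_pos":[-2,40,131],"spin":0},
    {"jaw":1,"delta_pos":[-2,40,134],"spin":0}
  ]
}}

```text
time_s: 3.95
ee_pos: [601.5, 160.2, 90.9]
ee_rot: [180.0, 0.1, 83.9]
force: [-1.3, 1.2, 2.5]
gripper_width: 0.5
```

```bash
python3 - <<'E'
from h import *
delta(B((20,60,90)),83.6)
E
```

```text
t 3.95 pos [601.5 160.2  90.9] rot [1.80e+02 1.00e-01 8.39e+01] F [-1.3  1.2  2.5] w 0.5
 delta [1.4 0.1 0.9] spin 0.006
```

Call:
{"op": "apply_moves", "data": {
  "plan": [
    {"jaw":1,"delta_pos":[0,0,0.5],"spin":0},
    {"jaw":1,"delta_pos":[0,0,1],"spin":0},
    {"jaw":1,"delta_pos":[0,0,1.5],"spin":0},
    {"jaw":1,"delta_pos":[0,0,2],"spin":0},
    {"jaw":1,"delta_pos":[0,0,2.5],"spin":0},
    {"jaw":1,"delta_pos":[0,0,2.5],"spin":0},
    {"jaw":1,"delta_pos":[0,0,2.5],"spin":0},
    {"jaw":1,"delta_pos":[0,0,2.5],"spin":0}
  ]
}}

```text
time_s: 4.95
ee_pos: [601.5, 160.2, 90.2]
ee_rot: [179.9, 0.0, 83.9]
force: [-3.7, -1.1, 10.7]
gripper_width: 0.8
```

```bash
python3 - <<'E'
from h import *
delta(B((20,60,90)),83.6)
crop("top",(190,135,280,225),6,"d_topbox")
E
```

```text
t 4.95 pos [601.5 160.2  90.2] rot [179.9   0.   83.9] F [-3.7 -1.1 10.7] w 0.8
 delta [1.4 0.1 0.2] spin 0.006
```

Call:
{"op": "apply_moves", "data": {
  "plan": [
    {"jaw":1,"delta_pos":[0,10,-15],"spin":0},
    {"jaw":1,"delta_pos":[-20,35,-40],"spin":0},
    {"jaw":1,"delta_pos":[-58,37,-40],"spin":0},
    {"jaw":1,"delta_pos":[-59,35,-40],"spin":0},
    {"jaw":1,"delta_pos":[-59,27,-40],"spin":0},
    {"jaw":1,"delta_pos":[-59,15,-40],"spin":0},
    {"jaw":1,"delta_pos":[-59,3,-40],"spin":0},
    {"jaw":1,"delta_pos":[-59,-9,-40],"spin":0}
  ]
}}

```text
time_s: 6.0
ee_pos: [585.7, 103.2, 130.6]
ee_rot: [179.8, 0.0, 84.0]
force: [1.7, 0.8, 1.4]
gripper_width: 0.5
```

```bash
python3 - <<'E'
from h import *
delta(B((-54,0,130)),83.6)
crop("scene",(205,150,330,275),5,"e_scene")
E
```

```text
t 6.0 pos [585.7 103.2 130.6] rot [179.8   0.   84. ] F [1.7 0.8 1.4] w 0.5
 delta [  0.1 -64.6   0.4] spin 0.006
```

View pics/e_scene.png

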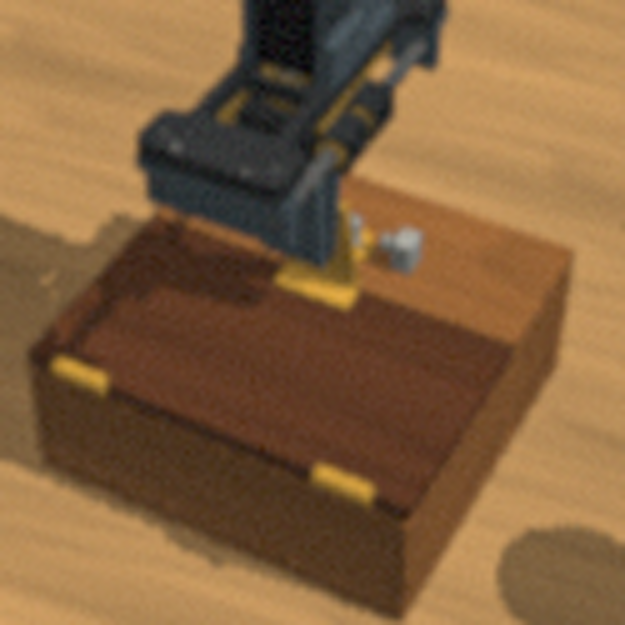

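View pics/d_topbox.png

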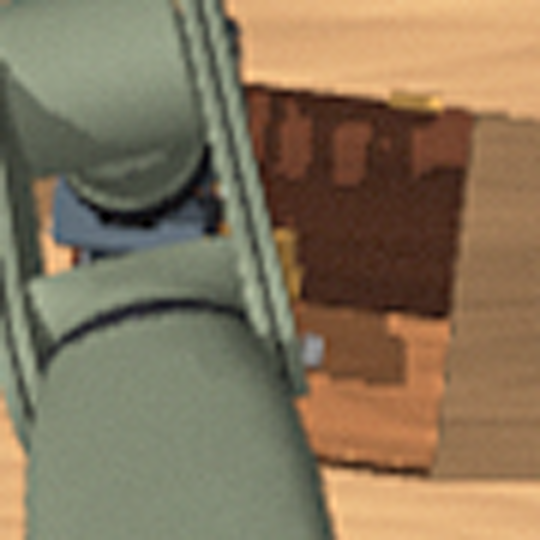

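Call:
{"op": "apply_moves", "data": {
  "plan": [
    {"jaw":1,"delta_pos":[0,-15,0],"spin":0},
    {"jaw":1,"delta_pos":[0,-30,0],"spin":0},
    {"jaw":1,"delta_pos":[0,-45,0],"spin":0},
    {"jaw":1,"delta_pos":[0,-58,0],"spin":0},
    {"jaw":1,"delta_pos":[0,-70,0],"spin":0},
    {"jaw":1,"delta_pos":[0,-80,2],"spin":0},
    {"jaw":1,"delta_pos":[0,-86,6],"spin":0},
    {"jaw":1,"delta_pos":[0,-86,10],"spin":0}
  ]
}}

```text
time_s: 7.05
ee_pos: [497.3, 112.3, 120.3]
ee_rot: [-179.9, 0.1, 84.0]
force: [-5.0, 0.4, 6.7]
gripper_width: -0.0
```

```bash
python3 - <<'E'
from h import *
delta(B((-75,0,97)),83.6)
crop("scene",(205,150,330,275),5,"f_scene")
crop("wrist",(0,0,512,384),1.5,"f_wrist")
E
```

```text
t 7.05 pos [497.3 112.3 120.3] rot [-1.799e+02  1.000e-01  8.400e+01] F [-5.   0.4  6.7] w -0.0
 delta [ 0.5  3.4 23.3] spin 0.006
```

View pics/f_scene.png

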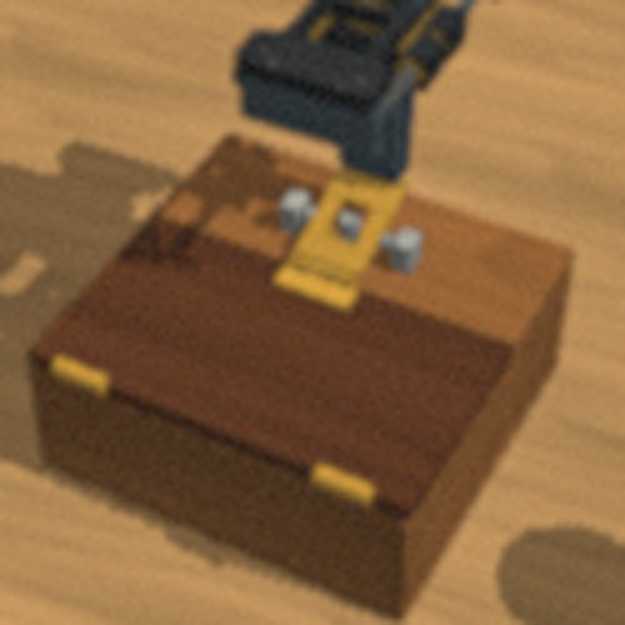

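View pics/f_wrist.png

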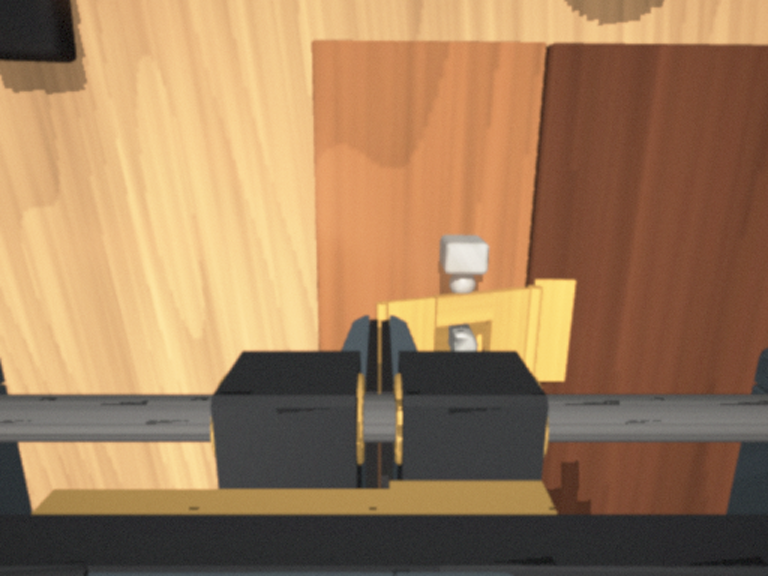

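Call:
{"op": "apply_moves", "data": {
  "plan": [
    {"jaw":1,"delta_pos":[0,2,5],"spin":0},
    {"jaw":1,"delta_pos":[0,3,9],"spin":0},
    {"jaw":1,"delta_pos":[0,3,13],"spin":0},
    {"jaw":1,"delta_pos":[0,3,17],"spin":0},
    {"jaw":1,"delta_pos":[0,3,20],"spin":0},
    {"jaw":1,"delta_pos":[0,3,22],"spin":0},
    {"jaw":1,"delta_pos":[0,3,23.5],"spin":0},
    {"jaw":1,"delta_pos":[0,3,24.5],"spin":0}
  ]
}}

```text
time_s: 8.15
ee_pos: [500.9, 111.8, 96.7]
ee_rot: [-180.0, 0.1, 84.0]
force: [-3.6, -0.5, 12.0]
gripper_width: 0.5
```

```bash
python3 - <<'E'
from h import *
delta(B((-75,0,97)),83.6)
E
```

```text
t 8.15 pos [500.9 111.8  96.7] rot [-1.8e+02  1.0e-01  8.4e+01] F [-3.6 -0.5 12. ] w 0.5
 delta [ 0.5 -0.2 -0.3] spin 0.006
```

Call:
{"op": "apply_moves", "data": {
  "plan": [
    {"jaw":1,"delta_pos":[0,0,-15],"spin":0},
    {"jaw":1,"delta_pos":[0,0,-30],"spin":0},
    {"jaw":1,"delta_pos":[-20,10,-34],"spin":0},
    {"jaw":1,"delta_pos":[-40,20,-34],"spin":0},
    {"jaw":1,"delta_pos":[-62,27,-34],"spin":0},
    {"jaw":1,"delta_pos":[-62,27,-34],"spin":0},
    {"jaw":1,"delta_pos":[-62,27,-34],"spin":0},
    {"jaw":1,"delta_pos":[-62,27,-34],"spin":0}
  ]
}}

```text
time_s: 9.15
ee_pos: [521.0, 48.1, 130.8]
ee_rot: [-179.9, 0.0, 84.0]
force: [-0.4, 0.3, 0.2]
gripper_width: 0.8
```

```bash
python3 - <<'E'
from h import *
delta(B((-75,0,97)),83.6)
im=crop("wrist",(0,0,512,384),1.5,"g_wrist"); c=cal("wrist"); np.save("g_im.npy",im); np.save("g_cal.npy",np.array(c,dtype=object),allow_pickle=True)
print({n:proj("wrist",B(b),c).round(1).tolist() for n,b in {"stud":(-48,0,110),"near+y":(-105,110,90),"near-y":(-105,-110,90),"hingeend":(-18,20,95)}.items()})
x,y=proj("wrist",B((-48,0,110)),c)[0].astype(int)
cv2.imwrite("pics/g_stud.png",cv2.resize(im[y-40:y+40,x-40:x+40,::-1],None,fx=7,fy=7,interpolation=cv2.INTER_CUBIC)); print(x,y)
E
```

```text
t 9.15 pos [521.   48.1 130.8] rot [-179.9    0.    84. ] F [-0.4  0.3  0.2] w 0.8
 delta [ 61.9 -26.9  33.8] spin 0.007Traceback (most recent call last):
  File "<stdin>", line 3, in <module>
ValueError: could not broadcast input array from shape (3,3) into shape (3,)
```

View pics/g_wrist.png

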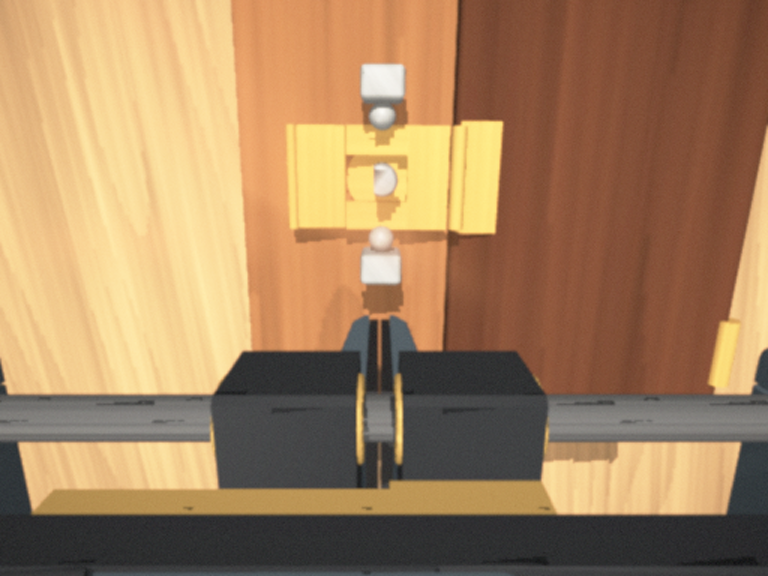

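```bash
python3 - <<'E'
from h import *
c=cal("wrist"); im=cams.grab_frame("wrist"); cv2.imwrite("pics/g_raw.png",im[...,::-1])
import pickle; pickle.dump(c,open("g_cal.pkl","wb"))
print({n:(1.5*proj("wrist",B(b),c)).round(1).tolist() for n,b in {"stud":(-48,0,110),"c+":(-48,32,110),"c-":(-48,-32,110),"haspend+":(-84,20,97),"haspend-":(-84,-20,97)}.items()})
x,y=256,120
cv2.imwrite("pics/g_stud.png",cv2.resize(im[y-30:y+30,x-30:x+30,::-1],None,fx=9,fy=9,interpolation=cv2.INTER_CUBIC))
E
```

```text
{'stud': [[380.4, 183.1]], 'c+': [[381.1, 89.5]], 'c-': [[379.7, 268.7]], 'haspend+': [[285.6, 126.4]], 'haspend-': [[289.7, 231.4]]}
```

View pics/g_stud.png

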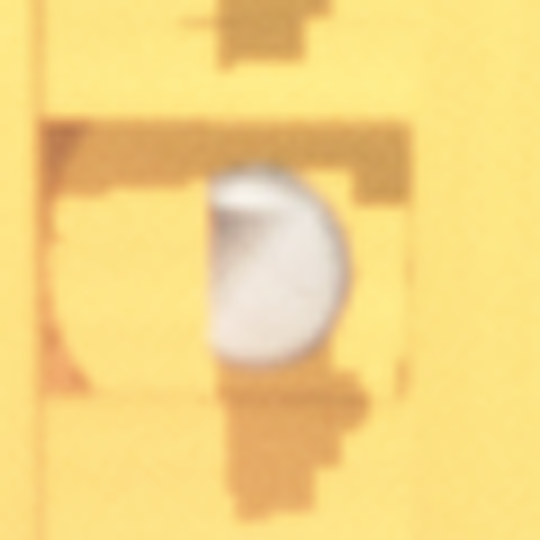

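```bash
python3 - <<'E'
from h import *
import pickle
c=pickle.load(open("g_cal.pkl","rb")); im=cv2.imread("pics/g_raw.png")
hsv=cv2.cvtColor(im,cv2.COLOR_BGR2HSV); S=hsv[...,1].astype(float)
# subpixel flat edge: per row crossing of saturation at half
pts=[];right=[]
for r in range(110,131):
    row=S[r,245:272]
    i=[k for k in range(len(row)-1) if row[k]>=75>row[k+1]]
    j=[k for k in range(len(row)-1) if row[k]<75<=row[k+1]]
    if i: pts.append((245+i[0]+(row[i[0]]-75)/(row[i[0]]-row[i[0]+1]),r))
    if j: right.append((245+j[-1]+(75-row[j[-1]])/(row[j[-1]+1]-row[j[-1]]),r))
P=np.array(pts);Q=np.array(right);print(P.round(1).tolist());print(Q.round(1).tolist())
PW=ray("wrist",P,110,c)[:,:2];QW=ray("wrist",Q,110,c)[:,:2]
f=PW[4:-4]; d=np.polyfit(f[:,1],f[:,0],1); print("flat slope deg (dx/dy) ->stud yaw ",-np.degrees(np.arctan(d[0])))
r=least_squares(lambda q:np.hypot(QW[:,0]-q[0],QW[:,1]-q[1])-6,[527,110]);print("centre",r.x,"rms",np.sqrt((r.fun**2).mean()),"pred",B((-48,0,110)))
n=f.mean(0)-r.x;print("flat dist",n,np.hypot(*n))
# two catch housings, hasp corners (px/1.5)
for nm,px,z in(("hasp end+",(287.5,125),97),("hasp end-",(291,229),97),("housing+",(383,83),110),("housing-",(381,266),110)):
    print(nm,ray("wrist",np.array(px)/1.5,z,c))
print([ (b,B(b).round(1).tolist()) for b in((-84,20,97),(-84,-20,97))])
E
```

```text
[[249.1, 110.0], [248.8, 111.0], [249.0, 112.0], [249.5, 113.0], [249.7, 114.0], [249.7, 115.0], [249.5, 116.0], [249.4, 117.0], [249.2, 118.0], [249.2, 119.0], [248.9, 120.0], [248.9, 121.0], [248.8, 122.0], [248.8, 123.0], [248.8, 124.0], [248.8, 125.0], [248.7, 126.0], [248.7, 127.0], [249.2, 128.0], [250.2, 129.0]]
[[259.1, 110.0], [260.4, 111.0], [261.4, 112.0], [262.1, 113.0], [262.6, 114.0], [263.2, 115.0], [263.5, 116.0], [263.8, 117.0], [264.0, 118.0], [264.1, 119.0], [264.1, 120.0], [264.0, 121.0], [263.7, 122.0], [263.5, 123.0], [263.0, 124.0], [262.4, 125.0], [261.9, 126.0], [261.2, 127.0], [260.1, 128.0], [258.3, 129.0]]
flat slope deg (dx/dy) ->stud yaw  -11.560478798299771
centre [527.35810267 110.8470859 ] rms 0.03343615985899455 pred [527.51891707 109.39762735 110.        ]
flat dist [-2.12097258  0.18255338] 2.1288143203652483
hasp end+ [[494.72982228 133.69392255  97.        ]]
hasp end- [[490.1744337   94.40684543  97.        ]]
housing+ [[531.92162494 143.23813041 110.        ]]
housing- [[524.55997012  78.59864364 110.        ]]
[((-84, 20, 97), [494.0, 133.3, 97.0]), ((-84, -20, 97), [489.5, 93.5, 97.0])]
```

Call:
{"op": "apply_moves", "data": {
  "plan": [
    {"jaw":0.5,"delta_pos":[-10,3,-20],"spin":0},
    {"jaw":0.5,"delta_pos":[-70,17,-20],"spin":0},
    {"jaw":0.5,"delta_pos":[-130,32,-20],"spin":0},
    {"jaw":0.5,"delta_pos":[-190,47,-20],"spin":0},
    {"jaw":0.5,"delta_pos":[-250,62,-10],"spin":0},
    {"jaw":0.5,"delta_pos":[-310,77,0],"spin":0},
    {"jaw":0.5,"delta_pos":[-365,90,20],"spin":0},
    {"jaw":0.5,"delta_pos":[-417,103,40],"spin":0}
  ]
}}

```text
time_s: 10.25
ee_pos: [580.4, -379.1, 90.4]
ee_rot: [-180.0, 0.0, 84.0]
force: [1.0, -0.0, -0.3]
gripper_width: 45.6
```

```bash
python3 - <<'E'
from h import *
delta((585.7,-316.4,90))
c=cal("wrist"); im=crop("wrist",(0,0,512,384),1.5,"i_wrist"); cv2.imwrite("pics/i_raw.png",im[...,::-1])
import pickle; pickle.dump(c,open("i_cal.pkl","wb"))
print(proj("wrist",[[585.7,-316.4,48],[585.7,-316.4,0]],c))
for d in spotter.masks_of("wrist","knob_mid"): print(d["confidence"],d["extent"])
E
```

```text
t 10.25 pos [ 580.4 -379.1   90.4] rot [-180.    0.   84.] F [ 1.  -0.  -0.3] w 45.6
 delta [63.  -1.2  0.4] spin None
[[251.40206326 117.56908509]
 [251.57923859 114.17392931]]
0.97 [238.7, 196.9, 277.1, 249.6]
0.71 [329.4, 91.0, 389.4, 137.1]
0.56 [234.1, 93.4, 284.1, 144.6]
```

View pics/i_wrist.png

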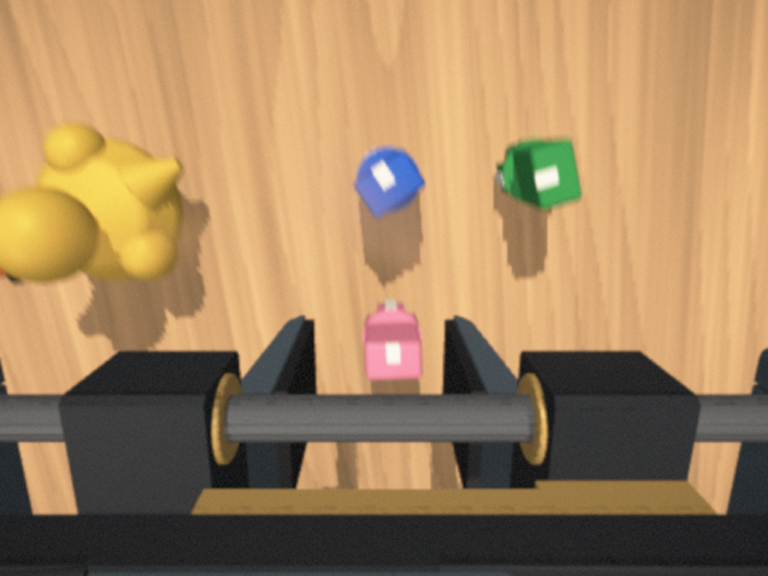

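```bash
python3 - <<'E'
from h import *
im=cv2.imread("pics/i_raw.png")
cv2.imwrite("pics/i_knob.png",cv2.resize(im[90:150,228:288],None,fx=10,fy=10,interpolation=cv2.INTER_CUBIC))
E
```

```text
(no output)
```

View pics/i_knob.png

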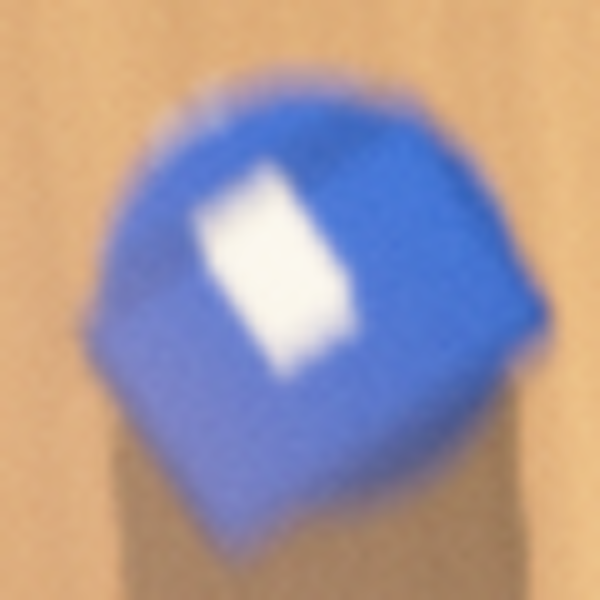

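```bash
python3 - <<'E'
from h import *
import pickle
c=pickle.load(open("i_cal.pkl","rb"))
P=np.array([(95,335),(238,555),(545,315),(405,125)])/10+(228,90)-0.5*0
W=ray("wrist",P,48,c)[:,:2]; print(W, W[[0,2]].mean(0),W[[1,3]].mean(0))
a=W[0]-W[1]; l=W[2]-W[1]; print(np.hypot(*a),np.hypot(*l),"knob -x heading",np.degrees(np.arctan2(a[1],a[0])),"y heading",np.degrees(np.arctan2(l[1],l[0])))
# fit model
def f(q):
    R=np.array([[np.cos(q[2]),-np.sin(q[2])],[np.sin(q[2]),np.cos(q[2])]])
    M=np.array([(-9,-13),(9,-13),(9,13),(-9,13)],float)
    return M,R
def g(q):
    M,R=f(q); return (( M@R.T+q[:2])-W[[0,1,2,3]]).ravel()
for M0 in (0,):
    r=least_squares(g,[585,-316,np.radians(-63)]);print(r.x[:2],np.degrees(r.x[2]),r.fun.round(1))
im=cv2.imread("pics/i_raw.png");hsv=cv2.cvtColor(im,cv2.COLOR_BGR2HSV)
delta((*r.x[:2],60),27)
E
```

```text
[[ 576.89878287 -319.04044964]
 [ 584.17393241 -333.28012408]
 [ 604.28827872 -320.69215924]
 [ 596.83296632 -308.66181656]] [ 590.59353079 -319.86630444] [ 590.50344937 -320.97097032]
15.99050120787183 23.728543694649776 knob -x heading 117.06280766434207 y heading 32.039165429531984
[ 590.54849008 -320.41863738] -60.338943287198916 [-2.1  0.  -0.5 -1.4  2.  -1.1  0.6  2.5]
t 10.35 pos [ 579.  -381.7   87.5] rot [-1.798e+02  1.000e-01  8.380e+01] F [ 0.   1.2 -1.4] w 45.6
 delta [62.2  5.  27.4] spin 0.991
```

Call:
{"op": "apply_moves", "data": {
  "plan": [
    {"jaw":0.5,"delta_pos":[10,-15,0],"spin":0.18},
    {"jaw":0.5,"delta_pos":[20,-30,0],"spin":0.36},
    {"jaw":0.5,"delta_pos":[31,-45,0],"spin":0.54},
    {"jaw":0.5,"delta_pos":[31,-50,0],"spin":0.72},
    {"jaw":0.5,"delta_pos":[31,-50,0],"spin":0.9},
    {"jaw":0.5,"delta_pos":[31,-50,0],"spin":0.99},
    {"jaw":0.5,"delta_pos":[31,-50,0],"spin":0.99},
    {"jaw":0.5,"delta_pos":[31,-50,0],"spin":0.99}
  ]
}}

```text
time_s: 11.35
ee_pos: [532.8, -344.9, 87.8]
ee_rot: [-179.9, 0.2, 27.2]
force: [-0.3, 0.4, -1.0]
gripper_width: 45.6
```

```bash
python3 - <<'E'
from h import *
delta((588,-318,60),27)
c=cal("wrist"); im=cams.grab_frame("wrist"); cv2.imwrite("pics/j_raw.png",im[...,::-1])
import pickle; pickle.dump(c,open("j_cal.pkl","wb"))
p=proj("wrist",[588,-318,48],c)[0].astype(int);print(p)
cv2.imwrite("pics/j_knob.png",cv2.resize(im[p[1]-35:p[1]+35,p[0]-35:p[0]+35,::-1],None,fx=10,fy=10,interpolation=cv2.INTER_CUBIC))
delta((588,-318,60),27)
E
```

```text
t 11.35 pos [ 532.8 -344.9   87.8] rot [-179.9    0.2   27.2] F [-0.3  0.4 -1. ] w 45.6
 delta [61.5  1.3 27.6] spin 0.003
[255 119]
t 11.4 pos [ 532.7 -345.1   87.7] rot [-179.9    0.2   27.2] F [-1.   0.9  0.8] w 45.8
 delta [61.6  1.2 27.5] spin 0.003
```

View pics/j_knob.png

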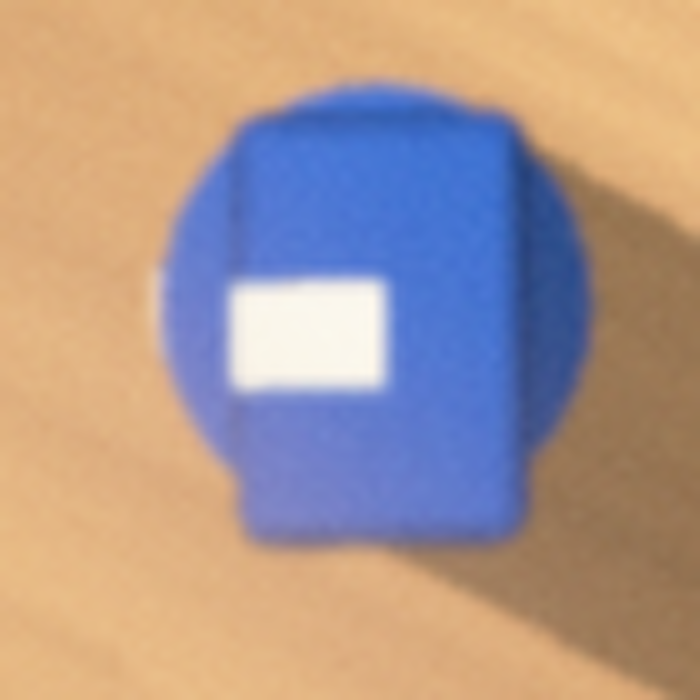

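```bash
python3 - <<'E'
from h import *
import pickle
c=pickle.load(open("j_cal.pkl","rb"))
k=ray("wrist",(258,116.8),48,c)[0];print(k, ray("wrist",[(258,96),(258,138.5)],48,c))
delta((k[0],k[1],20),27.2)
E
```

```text
[ 590.19785513 -318.73411278   48.        ] [[ 600.83449026 -313.20736233   48.        ]
 [ 578.7367581  -324.68925013   48.        ]]
t 11.4 pos [ 532.7 -345.1   87.7] rot [-179.9    0.2   27.2] F [-1.   0.9  0.8] w 45.8
 delta [63.4  2.9 67.5] spin -0.001
```

Call:
{"op": "apply_moves", "data": {
  "plan": [
    {"jaw":0.5,"delta_pos":[30,2,5],"spin":0},
    {"jaw":0.5,"delta_pos":[63.4,2.9,15],"spin":0},
    {"jaw":0.5,"delta_pos":[63.4,2.9,25],"spin":0},
    {"jaw":0.5,"delta_pos":[63.4,2.9,45],"spin":0},
    {"jaw":0.5,"delta_pos":[63.4,2.9,60],"spin":0},
    {"jaw":0.5,"delta_pos":[63.4,2.9,67],"spin":0},
    {"jaw":0.6,"delta_pos":[63.4,2.9,67],"spin":0},
    {"jaw":0.7,"delta_pos":[63.4,2.9,67],"spin":0}
  ],
  "squeeze": 20
}}

```text
time_s: 12.4
ee_pos: [590.6, -319.1, 21.2]
ee_rot: [-180.0, 0.2, 27.1]
force: [-1.3, 0.2, 0.0]
gripper_width: 29.7
```

Call:
{"op": "apply_moves", "data": {
  "plan": [
    {"jaw":0.85,"delta_pos":[0,0,0],"spin":0},
    {"jaw":1,"delta_pos":[0,0,0],"spin":0},
    {"jaw":1,"delta_pos":[0,0,0],"spin":0},
    {"jaw":1,"delta_pos":[0,0,0],"spin":0},
    {"jaw":1,"delta_pos":[0,0,0],"spin":0},
    {"jaw":1,"delta_pos":[0,0,-5],"spin":0},
    {"jaw":1,"delta_pos":[0,0,-25],"spin":0},
    {"jaw":1,"delta_pos":[0,0,-50],"spin":0}
  ],
  "squeeze": 20
}}

```text
time_s: 13.4
ee_pos: [589.9, -318.6, 70.6]
ee_rot: [-179.8, 0.3, 27.1]
force: [-0.4, -0.1, -0.3]
gripper_width: 17.9
```

```bash
python3 - <<'E'
from h import *
delta((527.6,110.5,117+25),82.5)
crop("wrist",(100,100,412,384),2,"k_wrist")
crop("scene",(90,130,220,240),5,"k_scene")
E
```

```text
t 13.4 pos [ 589.9 -318.6   70.6] rot [-179.8    0.3   27.1] F [-0.4 -0.1 -0.3] w 17.9
 delta [ 140.  -410.4  -70.9] spin -0.966
```

View pics/k_wrist.png

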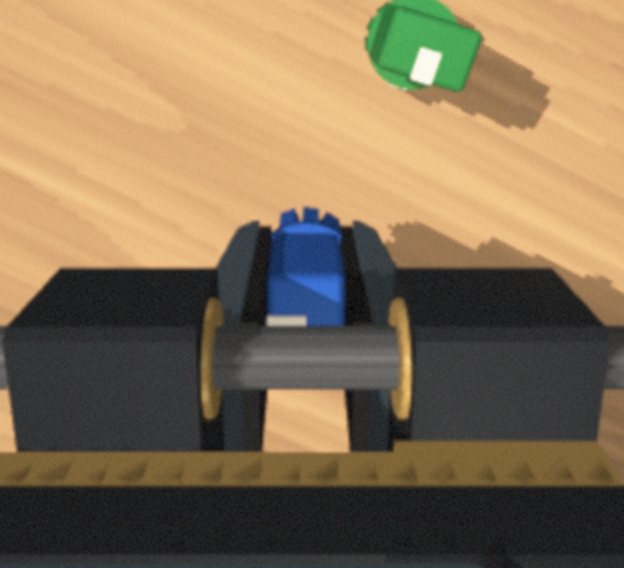

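View pics/k_scene.png

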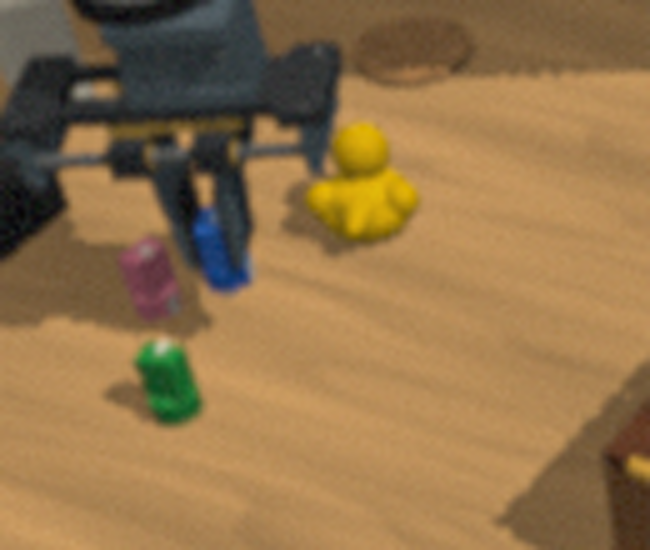

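Call:
{"op": "apply_moves", "data": {
  "plan": [
    {"jaw":1,"delta_pos":[10,-35,-40],"spin":-0.1},
    {"jaw":1,"delta_pos":[28,-85,-80],"spin":-0.25},
    {"jaw":1,"delta_pos":[46,-135,-95],"spin":-0.4},
    {"jaw":1,"delta_pos":[64,-190,-95],"spin":-0.55},
    {"jaw":1,"delta_pos":[82,-245,-95],"spin":-0.7},
    {"jaw":1,"delta_pos":[102,-300,-95],"spin":-0.85},
    {"jaw":1,"delta_pos":[121,-355,-95],"spin":-0.966},
    {"jaw":1,"delta_pos":[140,-410,-90],"spin":-0.966}
  ]
}}

```text
time_s: 14.5
ee_pos: [528.8, 110.9, 161.1]
ee_rot: [179.9, 0.2, 82.5]
force: [-0.1, 0.2, -1.0]
gripper_width: 17.6
```

```bash
python3 - <<'E'
from h import *
delta((527.6,110.5,118+22),82.5)
E
```

```text
t 14.5 pos [528.8 110.9 161.1] rot [179.9   0.2  82.5] F [-0.1  0.2 -1. ] w 17.6
 delta [-0.5 -1.2 21.1] spin 0.0
```

Call:
{"op": "apply_moves", "data": {
  "plan": [
    {"jaw":1,"delta_pos":[-0.5,-1.2,8],"spin":0},
    {"jaw":1,"delta_pos":[-0.5,-1.2,16],"spin":0},
    {"jaw":1,"delta_pos":[-0.5,-1.2,22],"spin":0},
    {"jaw":1,"delta_pos":[-0.5,-1.2,26],"spin":0},
    {"jaw":1,"delta_pos":[-0.5,-1.2,28],"spin":0},
    {"jaw":1,"delta_pos":[-0.5,-1.2,30],"spin":0},
    {"jaw":1,"delta_pos":[-0.5,-1.2,32],"spin":0},
    {"jaw":1,"delta_pos":[-0.5,-1.2,32],"spin":0}
  ]
}}

```text
time_s: 15.5
ee_pos: [527.5, 110.5, 129.1]
ee_rot: [179.9, 0.2, 82.5]
force: [0.6, 0.9, -0.7]
gripper_width: 18.3
```

```bash
python3 - <<'E'
from h import *
delta((527.6,110.5,118),82.5)
print(env.state()["torque"])
crop("scene",(215,130,330,250),6,"l_scene")
E
```

```text
t 15.5 pos [527.5 110.5 129.1] rot [179.9   0.2  82.5] F [ 0.6  0.9 -0.7] w 18.3
 delta [ 0.1  0.  11.1] spin 0.0
[-0.03611351 -0.10920024 -0.02572928]
```

View pics/l_scene.png

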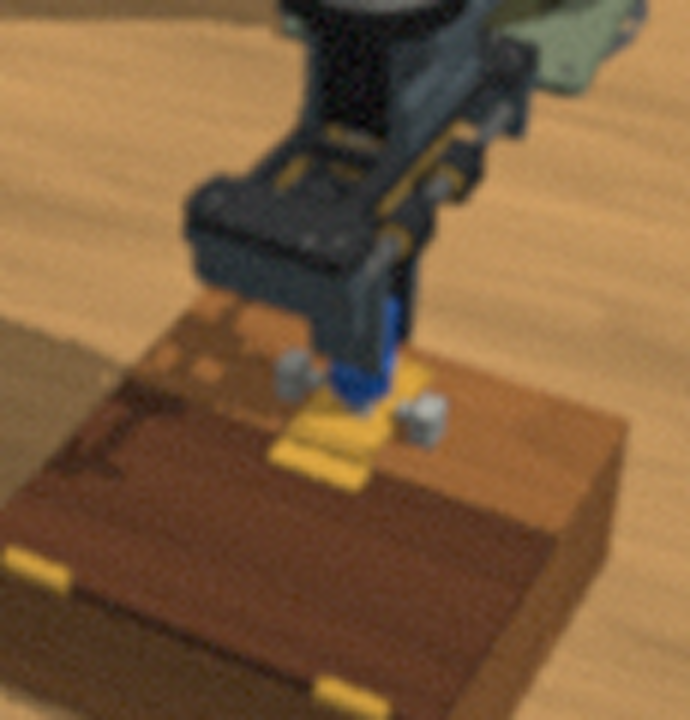

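Call:
{"op": "apply_moves", "data": {
  "plan": [
    {"jaw":1,"delta_pos":[0,0,1],"spin":0},
    {"jaw":1,"delta_pos":[0,0,2],"spin":0},
    {"jaw":1,"delta_pos":[0,0,3],"spin":0},
    {"jaw":1,"delta_pos":[0,0,4],"spin":0},
    {"jaw":1,"delta_pos":[0,0,5],"spin":0},
    {"jaw":1,"delta_pos":[0,0,5],"spin":0},
    {"jaw":1,"delta_pos":[0,0,5],"spin":0},
    {"jaw":1,"delta_pos":[0,0,5],"spin":0}
  ]
}}

```text
time_s: 16.55
ee_pos: [527.6, 110.5, 124.2]
ee_rot: [179.9, 0.2, 82.5]
force: [-0.2, 0.1, -0.3]
gripper_width: 17.6
```

Call:
{"op": "apply_moves", "data": {
  "plan": [
    {"jaw":1,"delta_pos":[0,0,1.5],"spin":0},
    {"jaw":1,"delta_pos":[0,0,3],"spin":0},
    {"jaw":1,"delta_pos":[0,0,4.5],"spin":0},
    {"jaw":1,"delta_pos":[0,0,5.5],"spin":0},
    {"jaw":1,"delta_pos":[0,0,6.3],"spin":0},
    {"jaw":1,"delta_pos":[0,0,7],"spin":0},
    {"jaw":1,"delta_pos":[0,0,7.5],"spin":0},
    {"jaw":1,"delta_pos":[0,0,7.5],"spin":0}
  ]
}}

```text
time_s: 17.55
ee_pos: [527.6, 110.5, 118.6]
ee_rot: [179.9, 0.2, 82.5]
force: [-3.6, -0.8, 11.2]
gripper_width: 18.2
```

Call:
{"op": "apply_moves", "data": {
  "plan": [
    {"jaw":1,"delta_pos":[0,0,0],"spin":0},
    {"jaw":1,"delta_pos":[0,0,0],"spin":0},
    {"jaw":0.7,"delta_pos":[0,0,0],"spin":0},
    {"jaw":0.5,"delta_pos":[0,0,0],"spin":0},
    {"jaw":0.5,"delta_pos":[0,0,0],"spin":0},
    {"jaw":0.5,"delta_pos":[0,0,0],"spin":0},
    {"jaw":0.5,"delta_pos":[0,0,-20],"spin":0},
    {"jaw":0.5,"delta_pos":[0,0,-50],"spin":0}
  ]
}}

```text
time_s: 18.55
ee_pos: [526.8, 110.6, 168.3]
ee_rot: [-180.0, 0.2, 82.5]
force: [0.2, -0.3, -0.0]
gripper_width: 45.7
```

Call:
{"op": "apply_moves", "data": {
  "plan": [
    {"jaw":0.5,"delta_pos":[-20,0,-20],"spin":0},
    {"jaw":0.5,"delta_pos":[-50,0,-20],"spin":0},
    {"jaw":0.5,"delta_pos":[-70,0,-20],"spin":0},
    {"jaw":0.5,"delta_pos":[-70,0,-20],"spin":0},
    {"jaw":0.5,"delta_pos":[-70,0,-20],"spin":0},
    {"jaw":0.5,"delta_pos":[-70,0,-20],"spin":0},
    {"jaw":0.5,"delta_pos":[-70,0,-20],"spin":0},
    {"jaw":0.5,"delta_pos":[-70,0,-20],"spin":0}
  ]
}}

```text
time_s: 19.55
ee_pos: [517.7, 41.6, 188.5]
ee_rot: [-180.0, 0.2, 82.6]
force: [-0.4, 0.9, -0.3]
gripper_width: 45.7
```

```bash
python3 - <<'E'
from h import *
delta((527.6,110.5,118),82.5)
c=cal("wrist")
crop("wrist",(0,0,512,384),1.5,"m_wrist")
s=crop("scene",(215,130,330,250),6,"m_scene"); cv2.imwrite("pics/m_full.png",s[...,::-1])
for z in(97,114,145): print(z,proj("wrist",[527.6,110.5,z],c)*1.5)
E
```

```text
t 19.55 pos [517.7  41.6 188.5] rot [-180.     0.2   82.6] F [-0.4  0.9 -0.3] w 45.7
 delta [69.9  0.9 70.2] spin 0.001
97 [[381.56168602 156.8323016 ]]
114 [[381.77719545 157.52562027]]
145 [[382.2585657  159.07424378]]
```

View pics/m_wrist.png

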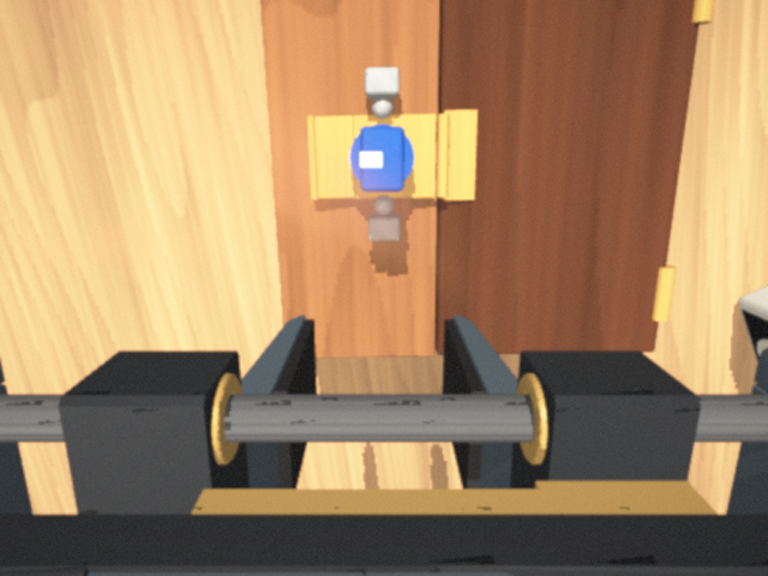

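View pics/m_scene.png

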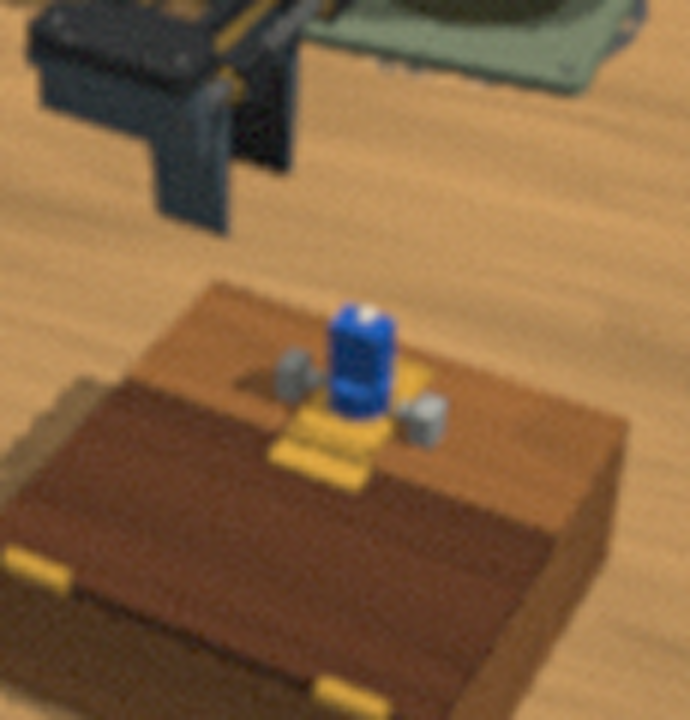

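View pics/m_full.png

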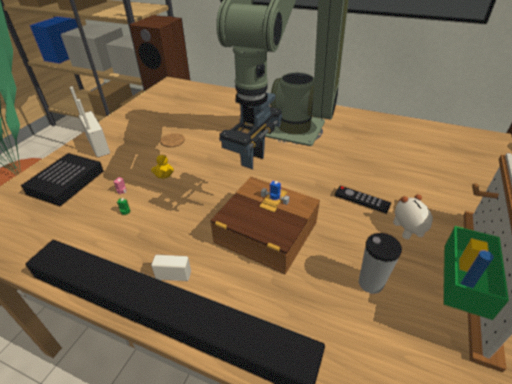

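The knob stands upright at (381,158) in the wrist view, level between the catch housings. The hasp is flat, the lid is shut, the arm is clear, and the bystanders are where they were. Handing in.

```bash
python3 -c "
from workcell import env
print(env.job_done())"
```

```text
the job is handed in; nothing more can be done
None
```

The box is locked and I handed the job in at about 19.7 s of the 67 s allowed; the hand-in reports no verdict.

- **Lid:** I pressed it until it met its stop. The fingertip was at z 90.2 mm with 10.7 N, so it is shut.
- **Hasp:** I swung it over and pressed the tab down. It ended at z 96.7 mm with 12 N, so it lies flat under the catch.
- **Knob:** I took the blue knob rather than the pink or green one. The wrist camera showed the stud's flat facing almost straight at the robot, so I turned the knob to match.
- **Fit:** It slid over the stud with no noticeable force and stopped on the hasp at 11 N. The underside came out at about 97.4 mm against a seat height of 97 mm, reckoned from its height at the grasp. I then let go and backed off.

The last pictures show the knob upright and centred over the stud, the hasp flat, the lid shut, the gripper clear, and the remote, pig, tumbler and duck apparently where they were.

**Disagreements:**
- My edge fit put the stud's flat at -11.6°, while by eye it was about -6°. I used -7.5°, which is inside the 10° tolerance for either reading.
- The knob position from the overview cameras differed by about 5 mm from the wrist camera's. I used the wrist camera's.

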